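# Slide the sample carrier into its notch and bolt it

### The job

With the fingertips only, push the blue sample carrier along its rails, away from the robot, until it drops down into the locating notches and sits level; then push the red-knobbed slide bolt fully in over the carrier's edge to lock it. Grasp and lift nothing, keep the sample cup standing in its ring on the carrier, and leave the other things on the bench where they are.

Things in the scene. Friction and masses are not known exactly. Their poses are not given: they have to be found in the camera images.
- track: fixed loading track: aluminium rails, dark side walls, grey base. Origin: on the worktop, exactly below the centre of the carrier once it sits in the notches. x = sliding direction (away from the robot), y left, z up. It spans x -0.185 to +0.120. Rail tops z = 0.026; side walls at y = +-0.0615 to +-0.0675 reach z = 0.038; a cross stop (to z = 0.040) closes the far end at x = 0.104; near end open.
- notch (a point): centre of the four notches, at rail-top height (0, 0, 0.026 of the track). The notches are 8 mm deep, with 2.5 mm play before and behind each foot of the carrier; their far walls stop a dropped carrier from sliding farther
- bracket (a point): top centre of the fixed grey bolt bracket outside the left wall (-0.020, 0.0955, 0.0525 of the track); the bracket measures 36 mm along the track, 56 mm across and stands on the worktop
- carrier: loose blue board on four feet, 110 mm along the rails, 120 mm across, about 0.6 kg; slides on its rails with about 1.5 to 4 N. Origin: at its centre, level with the feet's underside; x along the rails, away from the robot. The board lies 8 to 24 mm above the origin. On the rails the origin is at z = 0.026, in the notches at 0.018. Starts 60 to 100 mm short of the notches; all four feet drop there at once, and nowhere else
- rear_edge (a point): middle of the upright rear face of the carrier (the 120 x 16 mm face toward the robot), half-way up it: the place to push
- cup: white sample cup with a black cap, diameter 39 mm, 33 mm high, standing loose in the white ring (outer diameter 52 mm, inner 44 mm, 9 mm high) in the middle of the carrier. Origin: centre of its underside, 24 mm above the carrier's origin
- bolt (a joint): slide bolt on the left of the track, m: 0 = drawn out (starts at 0 to 0.004), 0.026 = fully in (stop). Slides along the track's -y, toward the carrier, with about 1.5 N plus light damping, and stays where left. Its bar passes 2.5 mm over a seated carrier and overlaps its edge; a carrier that has not dropped blocks it
- bolt_peg (a point): middle of the upright red knob of the bolt (diameter 13 mm; the red part reaches 11 mm above and below this point, the grey bracket's top lies 16 mm below this point). At joint 0 it is at x = -0.020, y = 0.094, z = 0.0685 of the track
- vial: bystander: small vial with a blue cap, 24 mm wide, 59 mm high; origin at its underside
- spare_cup: bystander: white sample cup with a grey cap, 39 mm wide, 32 mm high; origin at its underside
- disc: bystander: grey metal disc, diameter 40 mm, 12 mm high; origin at its underside
- stapler: bystander: red stapler, 135 x 30 x 46 mm; origin at its underside
- tape_roll: bystander: roll of brown tape lying flat, 92 mm wide, 24 mm high; origin at its underside
There are look-alikes about, which are no part of the job. What is meant by the cup is not orange or yellow, and is the smaller of those in its own colour.

How it is judged:
By the outcome, as a careful person would: the job done as asked, in the order asked, and still so for the second after the job is handed in, with the robot touching nothing.
It also fails if it takes over 48 s, if anything falls off the work surface, if the arm or the gripper's body presses on something with over 40 N, if the wrist force passes 120 N, or if a joint passes its speed limit or range.

### The arm

A 7-joint arm with a two-finger parallel gripper is mounted at the origin on a cart in front of the work surface, level with it; the furniture and walls round the work are solid. World frame = base frame: x ahead of the robot, y to its left, z up, the work surface at z = 0. Lengths are in m, angles in rad, forces in N, time in s.
With the tool pointing down it reaches from about 0.35 to 0.9 m from the base axis. Payload 8.1 kg.
Tool frame: the origin (TCP) lies on the mounting face of the last link; the fingertips stand 178 mm ahead of it and the grasp point (between the pads) lies 159 mm ahead of it; z points along the fingers, y is the line along which they close (so a half turn about z gives the same grasp; the last joint's range is limited). The gripper opens to 92 mm and grips with 3 to 60 N. Pads are 19 mm wide; open, the fingers measure 130 mm over their backs; the gripper's body (75 mm by 190 mm) begins 47 mm behind the grasp point.
Start: joints at [-1.309, 0.434, 0.025, 1.573, -0.012, 1.134, -0.075], TCP at [0.223, 0.584, 0.405] pointing down, gripper open.
Joint ranges: [-2.62, 2.62], [-0.44, 2.09], [-1.27, 1.32], [0.08, 2.57], [-1.32, 4.46], [0.12, 2], [-2.74, 2.74]. Speed limits (rad/s): [2.22, 2.22, 3.01, 3.01, 3.14, 3.14, 3.14].

### API

Orientations are given as [roll, pitch, yaw] about the fixed x, y, z axes, in that order (R = Rz(yaw) Ry(pitch) Rx(roll)).
In Python, from plant import ctrl gives the robot as it stands.
- The arm moves only by the tool move_arm, never from a script. Its argument "increments" is a list of rows, each a list of 3 entries, a list of its own where there are three numbers: the shift along the tool's x, y, z in m, then the turn about the tool's z in degrees, then the opening in per cent of the stroke, from 0 (shut) to 100 (fully open). In form: [[[dx, dy, dz], twist, claw], ...]. A call has 1 to 12 rows; each row shifts and turns the commanded pose from where the row before left it, along the tool's axes as they then stand; what a row does not reach is not made up. A row lasts 1/8 s, in which the tool goes at most 62.5 mm and 10.7 degrees, less where a joint would pass 70% of its speed; a pose out of reach is approached as far as the arm can. A call with a gripper value outside its range is refused whole. The fingers move at their own pace and stop on an object; the grip force is fixed at half the most. Time passes only in rows, so rows that do not move let the fingers close. It gives the time, the measured TCP pose, the force, the opening and the grip force at its end, in the units of the state.
- ctrl.get_state(): the state, without advancing time (a new reading comes with each control period).
- ctrl.grab_frame(name): name is "scene" or "side" or "wrist"; returns a dict with "img" (400x640x3 uint8, red, green, blue), "camera_matrix" (3x3 intrinsics, pixels), "pose" (4x4, takes a point from camera to world coordinates); the wrist camera has in their place "hand_eye" (4x4, takes a point from camera to tool coordinates, whose origin is the TCP and whose axes are the flange's). Camera axes: x right, y down, z forward; pixel columns grow to the right and rows downward; lengths in m; the calibration is good to about 2 mm. The wrist camera is an equidistant fisheye: a pixel r from the principal point sees the ray r / f radians off the axis. A picture is of the moment at which its call begins: read the wrist's pose just before it. There is no depth.
- ctrl.close_job(): hands the job in; it is judged then, once.
Trained networks look in a picture, given as the dict that the camera call returned (one of the last four; its "shot" number tells which), for a name from the list of things; names that differ only in an ending like _2 or _b are one class to them, and where a whole thing is asked for, a point or a joint stands for the part that bears it (a point fixed in the world has none). Each returns a list of dicts, best first, with "conf" (0 to 1); they miss things now and then, are a little off and sometimes report something else, mostly with a low value. They report only what shows in the picture. A call takes as long as a camera call. They do not tell look-alikes from the thing itself.
- ctrl.trace(name, picture): "region" (400x640 bool, what is visible of it) and "at" ([row, column] in pixels, amid what is visible of it).
The state is a dict: "time": time; "joint_pos": joint angles; "dq": joint speeds; "joint_efforts": joint torques, N m; "tool_pos": TCP position; "tcp_rot": TCP orientation; "force": force on the tool from outside, world axes, zero at the start; "ft_torque": the same for the moment, N m; "gripper_width": finger opening in m; "finger_force": force on a finger pad.
Only numpy, scipy, OpenCV 4.12 (cv2) and the standard library are available. Lean on these libraries where they do the work, as an engineer would, in place of code of your own. Each camera call takes 0.05 s, during which the arm holds its last target. There are 200 camera calls.

## Working session

There is one attempt and no reset: what is moved stays moved. The work goes in short steps, Python scripts to look and compute and a tool call to move; the robot and the scene stay as the last step left them, time stands still between calls to the robot, and variables do not carry over. Pictures are saved under pics/ and viewed, at most 12 in all, crops included, and the job is handed in when it is done.

Besides the shell and the picture viewer there is one more tool, called as name([rows], argument=value, ...), one row to a line, values as JSON. move_arm: Moves the arm, as the interface text tells. Its arguments: {"type":"object","properties":{"increments":{"type":"array"}},"required":["increments"]}

```bash
mkdir -p pics; ls
cat > h.py <<'E'
import numpy as np, cv2
from plant import ctrl
from scipy.spatial.transform import Rotation as R
def ray(f,u,v):
    K=f["camera_matrix"];P=f["pose"]
    d=np.array([(u-K[0,2])/K[0,0],(v-K[1,2])/K[1,1],1.]);return P[:3,3],P[:3,:3]@d
def onz(f,u,v,z):
    o,d=ray(f,u,v);return o+d*(z-o[2])/d[2]
def proj(f,p):
    P=f["pose"];K=f["camera_matrix"];c=P[:3,:3].T@(np.array(p)-P[:3,3]);c=K@c;return c[:2]/c[2]
def tri(fa,a,fb,b):
    o1,d1=ray(fa,*a);o2,d2=ray(fb,*b)
    A=np.stack([d1,-d2],1);s=np.linalg.lstsq(A,o2-o1,rcond=None)[0]
    p,q=o1+d1*s[0],o2+d2*s[1];return (p+q)/2,np.linalg.norm(p-q)
E
python3 - <<'E'
from h import *
s=ctrl.get_state();print(s["tool_pos"],s["tcp_rot"],s["gripper_width"])
for n in("scene","side"):
    f=ctrl.grab_frame(n);cv2.imwrite(f"pics/{n}0.png",f["img"][:,:,::-1]);print(n,f["pose"].round(3).tolist(),f["camera_matrix"].tolist())
    for t in("carrier","bolt_peg","cup","track","bracket","rear_edge","vial","spare_cup","disc","stapler","tape_roll"):
        try:
            for d in ctrl.trace(t,f)[:3]:print(t,np.round(d["conf"],2),np.round(d["at"],1),d["region"].sum())
        except Exception as e:print(t,e)
E
```

```text
pics
[0.22292206 0.58365301 0.40395045] [-3.14004234e+00  1.61413701e-04  2.77673753e+00] 0.09159946678889047
scene [[-0.885, -0.231, 0.405, 0.064], [-0.466, 0.404, -0.787, 1.108], [0.018, -0.885, -0.465, 0.653], [0.0, 0.0, 0.0, 1.0]] [[405.7244742813917, 0.0, 313.7535977366952], [0.0, 405.7244742813917, 197.37566448724868], [0.0, 0.0, 1.0]]
carrier 0.64 [229.4 303.9] 782
bolt_peg 0.47 [227.6 272.8] 27
cup 0.71 [217.5 303.8] 147
cup 0.7 [258.6 215.1] 467
cup 0.63 [239.8 232.2] 368
track 0.89 [234.7 271.7] 2201
track 0.64 [217.3 304.8] 173
bracket 0.97 [231.  275.1] 2302
bracket 0.48 [298.7 236.8] 1144
rear_edge 0.82 [229.5 305.6] 845
disc 0.25 [232.8 273.8] 2233
stapler 0.92 [293.2 295.9] 714
tape_roll 0.66 [297.4 237.5] 1236
side [[-0.371, -0.471, 0.8, -0.535], [-0.928, 0.172, -0.33, 0.6], [0.018, -0.865, -0.501, 0.759], [0.0, 0.0, 0.0, 1.0]] [[512.4050762579972, 0.0, 311.67462371811285], [0.0, 512.4050762579972, 202.04130249064752], [0.0, 0.0, 1.0]]
carrier 0.87 [225.7 283.2] 1129
cup 0.66 [245.2 211.1] 256
cup 0.57 [215.3 282. ] 207
cup 0.57 [211.2 216.3] 409
track 0.66 [240.2 275.1] 3301
bracket 0.57 [239.5 274.8] 3171
bracket 0.16 [214.1 243.4] 39
rear_edge 0.73 [223.  278.8] 1136
vial 0.48 [224.  413.9] 179
spare_cup 0.56 [223.8 459.5] 165
spare_cup 0.37 [221.8 414.5] 185
disc 0.47 [225.4 431.9] 142
tape_roll 0.82 [258.5 158.3] 905
```

Run:
```python
import cv2
a=cv2.imread("pics/scene0.png")[180:330,180:380];cv2.imwrite("pics/sc.png",cv2.resize(a,None,fx=4,fy=4,interpolation=cv2.INTER_CUBIC))
a=cv2.imread("pics/side0.png")[180:300,180:340];cv2.imwrite("pics/si.png",cv2.resize(a,None,fx=5,fy=5,interpolation=cv2.INTER_CUBIC))
```

```text
(no output)
```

View pics/scene0.png

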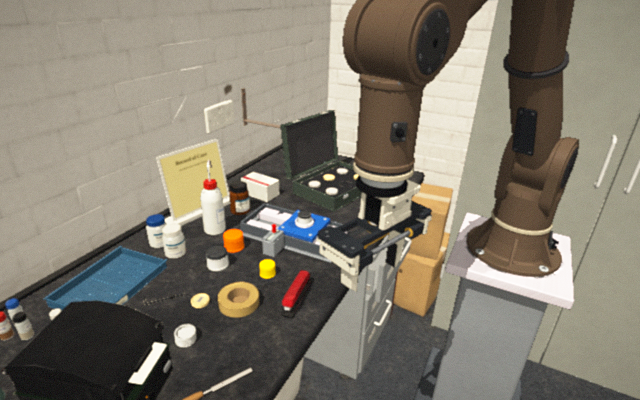

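View pics/side0.png

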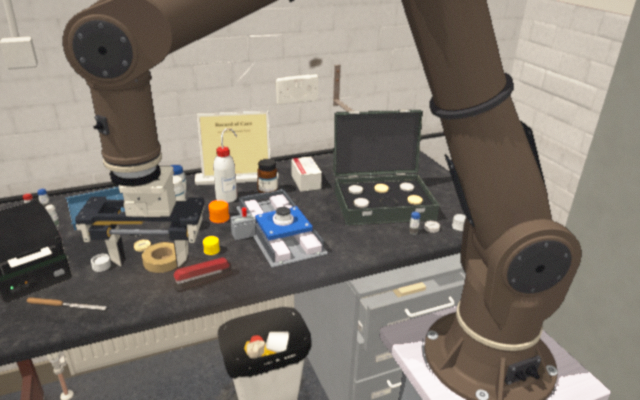

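View pics/sc.png

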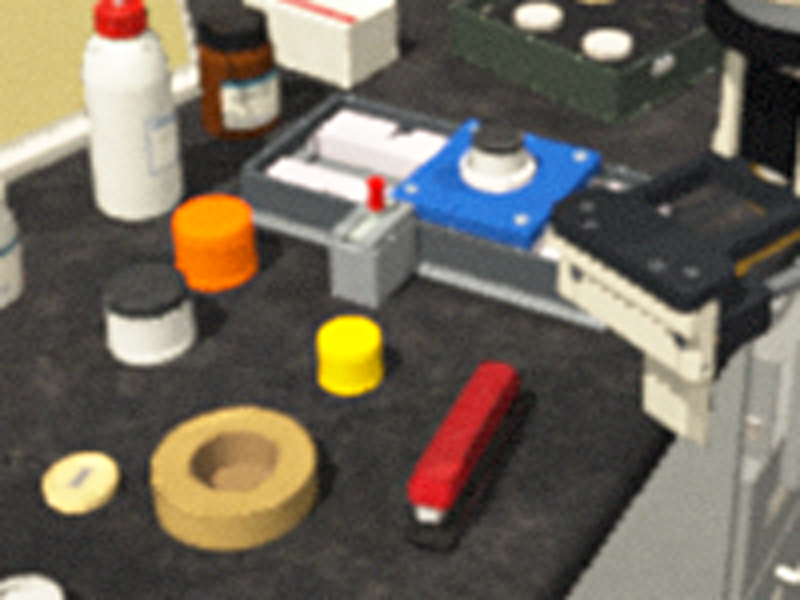

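View pics/si.png

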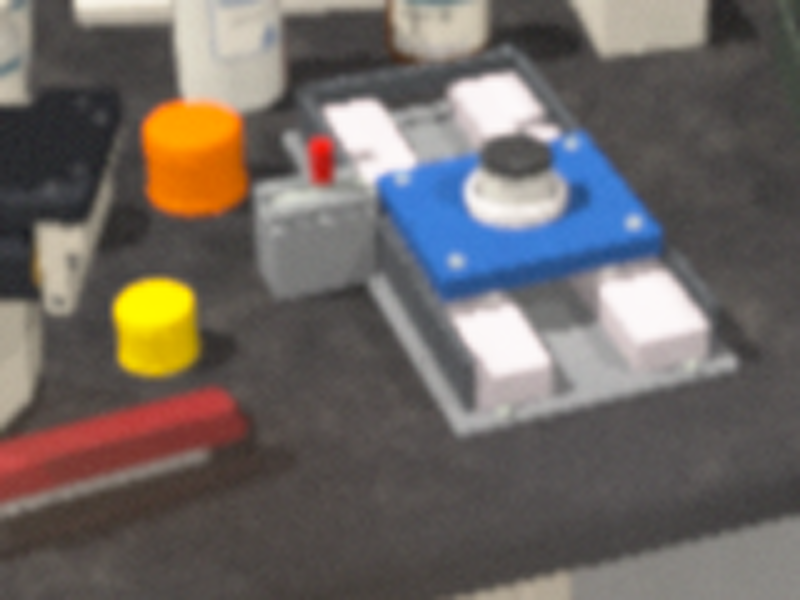

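The side view shows the track with blue carrier (full-image about (283,225)), cup on it, bracket and red knob at (244,212). In the scene view the knob is at (274,228), and yellow/orange jars, tape and stapler lie to the left.

Run:
```python
from h import *
from scipy.optimize import least_squares
fa=ctrl.grab_frame("scene");fb=ctrl.grab_frame("side")
print("peg",tri(fa,(274,228),fb,(244.2,212)))
print("FL",tri(fa,(240.7,223),fb,(239.4,198.4)));print("FR",tri(fa,(265.5,204.2),fb,(282,189.4)))
for p in((272.6,266.4),(327.6,252)):print("near",onz(fb,*p,0.004))
obs=[(fa,(274,228),(-.02,.0925,.0685)),(fb,(244.2,212),(-.02,.0925,.0685)),
(fa,(240.7,223),(.11,.0675,.039)),(fb,(239.4,198.4),(.11,.0675,.039)),(fa,(265.5,204.2),(.11,-.0675,.039)),(fb,(282,189.4),(.11,-.0675,.039))]
def T(q,p):
    c,s=np.cos(q[2]),np.sin(q[2]);return np.array([q[0]+c*p[0]-s*p[1],q[1]+s*p[0]+c*p[1],p[2]])
fun=lambda q:np.concatenate([proj(f,T(q,p))-u for f,u,p in obs])
r=least_squares(fun,[.6,0,0]);print(r.x,r.fun.round(1))
q=r.x
# carrier top corners
for u in((180+440/5,180+283/5),(180+660/5,180+240/5),(180+380/5,180+178/5)):
    w=onz(fb,*u,.05);d=w[:2]-q[:2];c,s=np.cos(q[2]),np.sin(q[2]);print("car",w.round(3),(c*d[0]+s*d[1]).round(4),(-s*d[0]+c*d[1]).round(4))
for n,f,u in(("yellow",fa,(267,276)),("orange",fa,(233.5,250)),("staplerA",fa,(303,272)),("staplerB",fa,(287,310))):print(n,onz(f,*u,0.0).round(3))
w=ctrl.grab_frame("wrist");print(w["hand_eye"].round(3).tolist(),w["camera_matrix"].tolist())
```

```text
peg (array([0.58331387, 0.32845643, 0.0672111 ]), np.float64(0.0008494391169245184))
FL (array([0.71136677, 0.30914301, 0.03496616]), np.float64(0.00021970860402055963))
FR (array([0.71066488, 0.1817883 , 0.03877129]), np.float64(0.0037039411442159297))
near [0.41591679 0.30696164 0.004     ]
near [0.42420082 0.15884631 0.004     ]
[0.60203509 0.24007883 0.04236827] [ 1.   0.8 -0.7  0.6 -0.1 -0.6 -0.9 -0.6 -0.4 -1.5  0.9 -0.3]
car [0.477 0.298 0.05 ] -0.1227 0.0633
car [0.475 0.182 0.05 ] -0.129 -0.053
car [0.582 0.298 0.05 ] -0.0176 0.0585
yellow [0.536 0.438 0.   ]
orange [0.679 0.389 0.   ]
staplerA [0.464 0.38  0.   ]
staplerB [0.429 0.517 0.   ]
[[0.001, -0.967, -0.256, 0.07], [1.0, 0.001, -0.0, -0.0], [0.0, -0.256, 0.967, 0.02], [0.0, 0.0, 0.0, 1.0]] [[309.70691628693146, 0.0, 317.3879498169327], [0.0, 309.70691628693146, 202.07274456457841], [0.0, 0.0, 1.0]]
```

move_arm([
  [[0, 0, 0], -10.4, 0],
  [[0, 0, 0], -10.4, 0],
  [[-0.03, -0.043, 0], 0, 0],
  [[-0.03, -0.043, 0], 0, 0],
  [[-0.03, -0.043, 0.01], 0, 0],
  [[-0.03, -0.043, 0.01], 0, 0],
  [[-0.03, -0.043, 0.01], 0, 0],
  [[-0.03, -0.043, 0.01], 0, 0],
  [[-0.03, -0.043, 0.01], 0, 0],
  [[-0.03, -0.043, 0.01], 0, 0],
  [[0, 0, 0], 0, 0],
  [[0, 0, 0], 0, 0],
])

```text
time: 2.85
tool_pos: [0.4623, 0.2398, 0.3448]
tcp_rot: [3.141, -0.0, 3.139]
force: [-0.0, 0.0, -0.2]
gripper_width: 0.0007
finger_force: 0.0
```

```bash
cat >> h.py <<'E'
def wframe():
    s=ctrl.get_state();f=ctrl.grab_frame("wrist");M=np.eye(4);M[:3,3]=s["tool_pos"];M[:3,:3]=R.from_euler("xyz",s["tcp_rot"]).as_matrix()
    f["pose"]=M@f["hand_eye"];return f
def wonz(f,u,v,z):
    K=f["camera_matrix"];x=np.array([(u-K[0,2])/K[0,0],(v-K[1,2])/K[1,1]]);r=np.linalg.norm(x)
    d=np.r_[x/r*np.sin(r),np.cos(r)];P=f["pose"];d=P[:3,:3]@d;o=P[:3,3];return o+d*(z-o[2])/d[2]
E
python3 - <<'E'
from h import *
f=wframe();cv2.imwrite("pics/w1.png",f["img"][:,:,::-1]);np.save("w1pose.npy",f["pose"])
s=ctrl.get_state();print(s["tool_pos"],s["tcp_rot"],s["time"],s["force"])
for t in("carrier","bolt_peg","cup"):
    for d in ctrl.trace(t,f)[:2]:print(t,d["conf"],d["at"],d["region"].sum())
E
```

```text
[0.46192755 0.2404008  0.34491776] [ 3.14082702e+00 -3.87713462e-05  3.14090004e+00] 2.9 [ 0.7164391  -0.20593795 -0.11855738]
bolt_peg 0.7 [165.9, 40.8] 202
cup 0.71 [247.5, 470.8] 519
cup 0.61 [183.6, 312.5] 9738
```

View pics/w1.png

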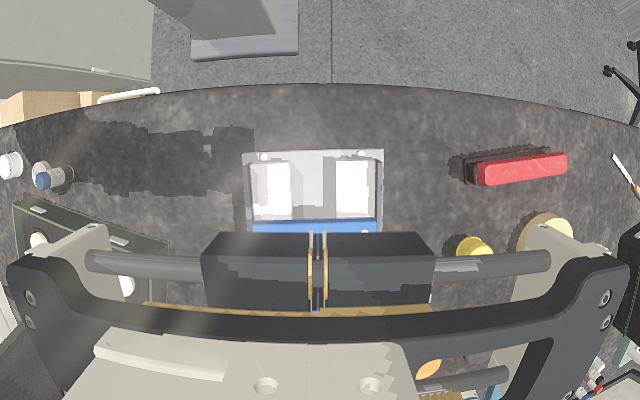

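The wrist camera looks back toward the robot: the track's near base corners are at about (243,152) and (384,149), and the carrier's blue rear edge at row ~220–232 between columns 252 and 377. A measurement follows.

```bash
python3 - <<'E'
from h import *
f=wframe()
print([wonz(f,u,v,.003).round(4) for u,v in((243,152),(384,149))])
im=f["img"].astype(int)
blue=(im[:,:,2]>im[:,:,0]+60)
for u in(262,285,305,330,350,368):
    c=np.where(blue[140:236,u])[0]+140
    if len(c):print(u,c.min(),c.max(),wonz(f,u,c.min(),.034).round(4),im[c.min()-2:c.max()+2:2,u].tolist())
E
python3 - <<'E'
import cv2
cv2.imwrite("pics/w1c.png",cv2.resize(cv2.imread("pics/w1.png")[140:240,235:395],None,fx=5,fy=5,interpolation=cv2.INTER_CUBIC))
E
```

```text
[array([0.4225, 0.1618, 0.003 ]), array([0.4193, 0.311 , 0.003 ])]
262 225 231 [0.4931 0.1851 0.034 ] [[131, 138, 162], [145, 171, 218], [153, 188, 239], [149, 186, 237], [140, 173, 224]]
285 224 232 [0.4918 0.2085 0.034 ] [[100, 120, 157], [117, 151, 202], [135, 180, 236], [138, 182, 237], [137, 184, 241], [106, 129, 169]]
305 223 232 [0.4907 0.2285 0.034 ] [[103, 121, 158], [113, 139, 185], [135, 179, 234], [139, 183, 238], [138, 182, 239], [135, 181, 240], [90, 91, 102]]
330 223 231 [0.4906 0.2533 0.034 ] [[103, 121, 157], [123, 158, 212], [140, 184, 239], [139, 182, 236], [138, 181, 237], [137, 180, 239]]
350 219 232 [0.4865 0.2732 0.034 ] [[221, 217, 219], [93, 114, 154], [102, 121, 157], [130, 171, 224], [141, 185, 241], [139, 183, 239], [139, 183, 240], [134, 178, 237], [84, 80, 81]]
368 221 232 [0.4887 0.2914 0.034 ] [[92, 112, 150], [101, 123, 164], [137, 180, 234], [137, 180, 237], [137, 181, 237], [138, 184, 239], [124, 168, 227], [77, 71, 68]]
```

View pics/w1c.png

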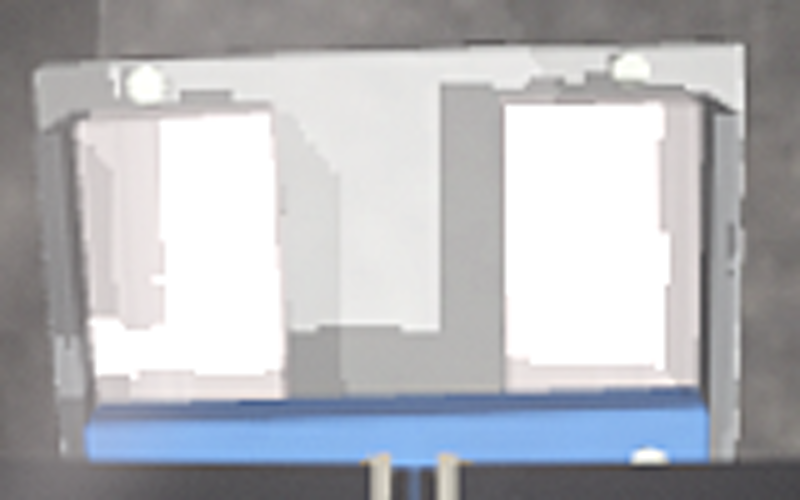

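move_arm([
  [[0.011, -0.002, 0], -1.4, 0],
  [[0.011, -0.002, 0.02], 0, 0],
  [[0, 0, 0.03], 0, 0],
  [[0, 0, 0.03], 0, 0],
  [[0, 0, 0.03], 0, 0],
  [[0, 0, 0.024], 0, 0],
  [[0, 0, 0], 0, 0],
  [[0, 0, 0], 0, 0],
])

```text
time: 4.1
tool_pos: [0.4403, 0.2355, 0.2116]
tcp_rot: [3.141, 0.001, -3.118]
force: [0.8, 0.2, 0.0]
gripper_width: 0.0007
finger_force: 0.0
```

Run:
```python
from h import *
f=wframe();cv2.imwrite("pics/w2.png",f["img"][:,:,::-1][80:400,120:520])
f=ctrl.grab_frame("side");i=cv2.imread("pics/w2.png")
b=cv2.resize(f["img"][170:290,200:340,::-1],None,fx=3.4,fy=3.4)
o=np.zeros((max(b.shape[0],320),400+b.shape[1],3),np.uint8);o[:320,:400]=i;o[:b.shape[0],400:]=b
o=o[:,:];print(o.shape);cv2.imwrite("pics/w2.png",cv2.resize(o,(800,int(o.shape[0]*800/o.shape[1]))))
```

```text
(408, 876, 3)
```

View pics/w2.png

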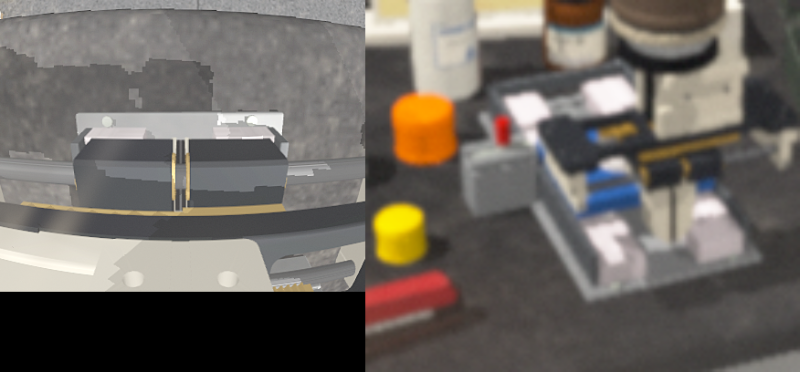

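The fingertips are between the rails, centred, behind the blue carrier; the path is clear.

move_arm([
  [[-0.01, 0, 0], 0, 0],
  [[-0.01, 0, 0], 0, 0],
  [[-0.008, 0, 0], 0, 0],
  [[-0.005, 0, 0], 0, 0],
  [[-0.005, 0, 0], 0, 0],
  [[-0.005, 0, 0], 0, 0],
  [[-0.005, 0, 0], 0, 0],
])

```text
time: 5.08
tool_pos: [0.4883, 0.2362, 0.2105]
tcp_rot: [-3.141, -0.001, -3.119]
force: [-1.9, -0.6, -1.0]
gripper_width: 0.0008
finger_force: 1.1
```

move_arm([
  [[-0.005, 0, 0], 0, 0],
  [[-0.005, 0, 0], 0, 0],
  [[-0.005, 0, 0], 0, 0],
  [[-0.005, 0, 0], 0, 0],
  [[-0.005, 0, 0], 0, 0],
])

```text
time: 5.7
tool_pos: [0.5137, 0.2368, 0.2107]
tcp_rot: [-3.142, -0.0, -3.119]
force: [-2.1, -0.3, -2.0]
gripper_width: 0.0002
finger_force: 1.0
```

move_arm([
  [[-0.005, 0, 0], 0, 0],
  [[-0.005, 0, 0], 0, 0],
  [[-0.004, 0, 0], 0, 0],
])

```text
time: 6.08
tool_pos: [0.5277, 0.2372, 0.2107]
tcp_rot: [3.142, 0.0, -3.119]
force: [-2.6, 0.3, -0.7]
gripper_width: 0.0007
finger_force: 1.2
```

move_arm([
  [[-0.003, 0, 0], 0, 0],
  [[-0.003, 0, 0], 0, 0],
  [[-0.003, 0, 0], 0, 0],
])

```text
time: 6.45
tool_pos: [0.5365, 0.2374, 0.2107]
tcp_rot: [3.142, -0.0, -3.119]
force: [-2.0, -0.8, -1.0]
gripper_width: 0.0004
finger_force: 1.2
```

move_arm([
  [[-0.002, 0, 0], 0, 0],
  [[-0.002, 0, 0], 0, 0],
])

```text
time: 6.7
tool_pos: [0.5404, 0.2375, 0.2108]
tcp_rot: [3.142, -0.0, -3.119]
force: [-5.1, 0.1, 2.5]
gripper_width: 0.0008
finger_force: 2.7
```

move_arm([
  [[-0.002, 0, 0], 0, 0],
  [[-0.001, 0, 0], 0, 0],
])

```text
time: 6.95
tool_pos: [0.5429, 0.2377, 0.2108]
tcp_rot: [-3.142, -0.001, -3.119]
force: [-5.7, 0.2, 3.4]
gripper_width: 0.0006
finger_force: 2.9
```

move_arm([
  [[-0.002, 0, 0], 0, 0],
  [[0, 0, 0], 0, 0],
])

```text
time: 7.2
tool_pos: [0.5444, 0.2378, 0.2107]
tcp_rot: [-3.141, -0.003, -3.118]
force: [-7.0, -0.5, 4.3]
gripper_width: 0.0004
finger_force: 3.8
```

Run:
```python
from h import *
o=[]
for n,(r,c) in(("side",(165,205)),("scene",(170,210))):
    f=ctrl.grab_frame(n);o.append(cv2.resize(f["img"][r:r+110,c:c+130,::-1],(400,338),interpolation=cv2.INTER_CUBIC))
cv2.imwrite("pics/c3.png",np.hstack(o))
```

```text
(no output)
```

View pics/c3.png

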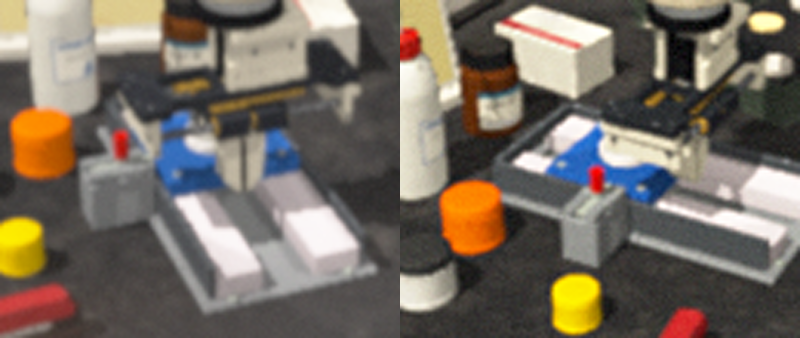

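Carrier has advanced beside the bolt, but the gripper hides its height. I'll back off to check whether it dropped.

move_arm([
  [[0.004, 0, 0], 0, 0],
  [[0.016, 0, 0], 0, 0],
  [[0.03, 0, 0], 0, 0],
  [[0.02, 0, -0.05], 0, 0],
  [[0.01, 0, -0.06], 0, 0],
  [[0.0, 0, -0.06], 0, 0],
  [[0.0, 0.0, -0.04], 0, 0],
  [[0, 0, 0], 0, 0],
])

```text
time: 8.3
tool_pos: [0.4665, 0.236, 0.4246]
tcp_rot: [3.137, 0.007, -3.12]
force: [0.2, 0.1, -1.4]
gripper_width: 0.0001
finger_force: 0.0
```

Run:
```python
from h import *
o=[]
for n,(r,c) in(("side",(165,225)),("scene",(175,220))):
    f=ctrl.grab_frame(n);print(n,[ (d["conf"],d["at"]) for d in ctrl.trace("carrier",f)[:1]])
    q=(.605,.2404,.0235);C,S=np.cos(q[2]),np.sin(q[2])
    w=lambda p:[q[0]+C*p[0]-S*p[1],q[1]+S*p[0]+C*p[1],p[2]]
    for z in(.042,.05):print(z,[proj(f,w((x,y,z))).round(1).tolist() for x,y in((-.055,.06),(-.055,-.06),(.055,-.06),(.055,.06))])
    cv2.imwrite(f"pics/{n}4.png",f["img"][:,:,::-1])
    o.append(cv2.resize(f["img"][r:r+80,c:c+100,::-1],None,fx=4,fy=4,interpolation=cv2.INTER_CUBIC))
cv2.imwrite("pics/c4.png",np.hstack(o))
```

```text
side [(0.82, [213.2, 275.7])]
0.042 [[259.3, 224.7], [302.2, 215.8], [287.6, 196.9], [246.8, 204.7]]
0.05 [[259.2, 222.1], [302.2, 213.2], [287.5, 194.4], [246.7, 202.2]]
scene [(0.79, [224.3, 288.5])]
0.042 [[290.7, 234.3], [310.4, 214.9], [278.7, 206.5], [257.1, 224.4]]
0.05 [[290.7, 231.8], [310.4, 212.6], [278.6, 204.2], [257.0, 222.0]]
```

View pics/c4.png

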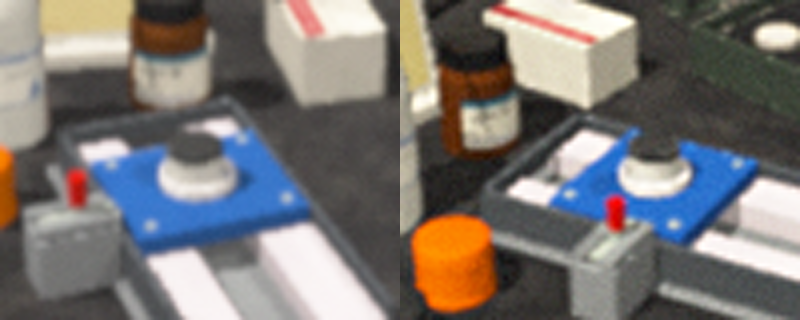

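Both views fit the carrier's corners at the seated height (z=0.042, not 0.050), level, cup upright. Now to the far side of the red knob.

move_arm([
  [[-0.03, 0.036, 0], 0, 0],
  [[-0.03, 0.037, 0], 0, 0],
  [[-0.03, 0.037, 0], 0, 0],
  [[-0.03, 0.037, 0], 0, 0],
  [[0, 0, 0.04], 0, 0],
  [[0, 0, 0.04], 0, 0],
  [[0, 0, 0.04], 0, 0],
  [[0, 0, 0.03], 0, 0],
  [[0, 0, 0.02], 0, 0],
  [[0, 0, 0.01], 0, 0],
  [[0, 0, 0], 0, 0],
  [[0, 0, 0], 0, 0],
])

```text
time: 10.0
tool_pos: [0.5825, 0.3857, 0.242]
tcp_rot: [3.14, 0.002, -3.119]
force: [0.5, 0.5, -0.5]
gripper_width: 0.0007
finger_force: 0.0
```

Run:
```python
from h import *
o=[]
for n,(r,c) in(("side",(165,205)),("scene",(180,220))):
    f=ctrl.grab_frame(n);o.append(cv2.resize(f["img"][r:r+80,c:c+100,::-1],None,fx=4,fy=4,interpolation=cv2.INTER_CUBIC))
cv2.imwrite("pics/c5.png",np.hstack(o));s=ctrl.get_state();print(s["tool_pos"],s["force"])
```

```text
[0.58241184 0.38567377 0.24200977] [-0.51303278 -0.55534971 -0.08370693]
```

View pics/c5.png

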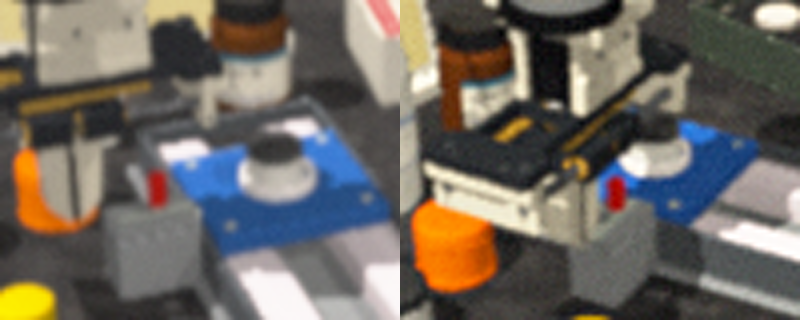

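The fingers stand left of the red knob, clear of the bracket. Pushing toward the carrier.

move_arm([
  [[0, -0.006, 0.003], 0, 0],
  [[0, -0.006, 0], 0, 0],
  [[0, -0.006, 0], 0, 0],
  [[0, -0.005, 0], 0, 0],
  [[0, -0.005, 0], 0, 0],
])

```text
time: 10.72
tool_pos: [0.5827, 0.3571, 0.2378]
tcp_rot: [3.141, 0.0, -3.119]
force: [0.0, 0.2, -0.7]
gripper_width: 0.0003
finger_force: 0.0
```

move_arm([
  [[0, -0.005, 0], 0, 0],
  [[0, -0.005, 0], 0, 0],
  [[0, -0.004, 0], 0, 0],
])

```text
time: 11.1
tool_pos: [0.583, 0.3435, 0.2378]
tcp_rot: [3.141, 0.0, -3.119]
force: [-0.3, 2.0, -0.8]
gripper_width: 0.0003
finger_force: 0.8
```

move_arm([
  [[0, -0.003, 0], 0, 0],
  [[0, -0.003, 0], 0, 0],
])

```text
time: 11.35
tool_pos: [0.5832, 0.3374, 0.2378]
tcp_rot: [3.141, 0.0, -3.119]
force: [0.3, 1.2, -0.6]
gripper_width: 0.0001
finger_force: 0.8
```

move_arm([
  [[0, -0.003, 0], 0, 0],
  [[0, -0.003, 0], 0, 0],
])

```text
time: 11.6
tool_pos: [0.5833, 0.3313, 0.2378]
tcp_rot: [3.142, 0.0, -3.119]
force: [0.9, 1.6, -0.9]
gripper_width: 0.0005
finger_force: 0.8
```

move_arm([
  [[0, -0.003, 0], 0, 0],
  [[0, -0.003, 0], 0, 0],
])

```text
time: 11.85
tool_pos: [0.583, 0.3287, 0.2381]
tcp_rot: [3.136, 0.002, -3.117]
force: [2.0, 15.7, -6.1]
gripper_width: 0.0006
finger_force: 7.8
```

move_arm([
  [[0, -0.002, 0], 0, 0],
  [[0, -0.002, 0], 0, 0],
])

```text
time: 12.1
tool_pos: [0.5827, 0.3276, 0.2383]
tcp_rot: [3.132, 0.003, -3.114]
force: [3.4, 22.9, -11.2]
gripper_width: 0.0004
finger_force: 11.2
```

move_arm([
  [[0, 0.008, 0], 0, 0],
  [[0, 0.02, 0], 0, 0],
  [[0, 0.02, 0], 0, 0],
  [[0, 0, -0.05], 0, 0],
  [[0, 0, -0.06], 0, 0],
  [[0, 0, -0.06], 0, 0],
  [[0.05, 0, 0], 0, 0],
  [[0.05, 0, 0], 0, 0],
  [[0.05, 0, 0], 0, 0],
  [[0, 0, 0], 0, 0],
  [[0, 0, 0], 0, 0],
])

```text
time: 13.48
tool_pos: [0.4328, 0.3666, 0.4081]
tcp_rot: [3.141, 0.001, -3.119]
force: [-0.1, 0.4, 0.3]
gripper_width: 0.0005
finger_force: 0.0
```

Run:
```python
from h import *
o=[];F=[];A=[]
for n,(r,c) in(("side",(165,205)),("scene",(180,220))):
    f=ctrl.grab_frame(n);o.append(cv2.resize(f["img"][r:r+80,c:c+100,::-1],None,fx=4,fy=4,interpolation=cv2.INTER_CUBIC))
    i=f["img"].astype(int)[r:r+80,c:c+100];m=((i[:,:,0]>150)&(i[:,:,1]<60)&(i[:,:,2]<60)).astype(np.uint8)
    k,l,st,ce=cv2.connectedComponentsWithStats(m);b=1+np.argmax(st[1:,4]);print(st[b],ce[b]);F.append(f);A.append(ce[b]+[c,r])
print(tri(F[0],A[0],F[1],A[1]))
q=(.605,.2404,.0235)
for b in(0,.013,.026):
    p=(-.02,.094-b,.0685);C,S=np.cos(q[2]),np.sin(q[2]);w=[q[0]+C*p[0]-S*p[1],q[1]+S*p[0]+C*p[1],p[2]];print(b,[proj(f,w).round(1) for f in F],A)
cv2.imwrite("pics/c6.png",np.hstack(o))
```

```text
[46 42  3  7 19] [47.         45.31578947]
[57 41  3  7 20] [57.95 44.15]
(array([0.58407527, 0.30722953, 0.06766701]), np.float64(0.0011345068046024424))
0 [array([242.2, 211.9]), array([273.1, 228.7])] [array([252.        , 210.31578947]), array([277.95, 224.15])]
0.013 [array([247. , 210.9]), array([275.6, 226.5])] [array([252.        , 210.31578947]), array([277.95, 224.15])]
0.026 [array([251.8, 210. ]), array([278.1, 224.3])] [array([252.        , 210.31578947]), array([277.95, 224.15])]
```

View pics/c6.png

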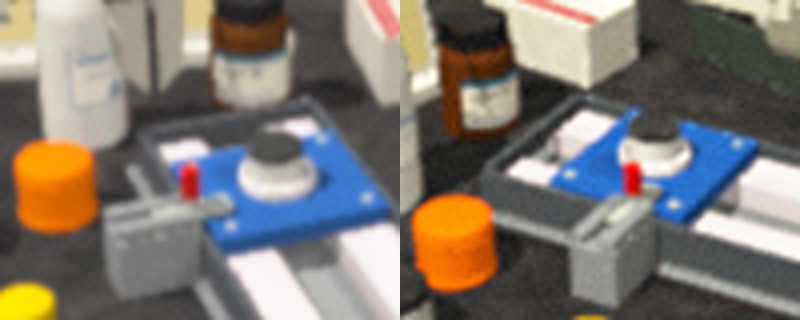

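The bolt bar lies over the seated carrier's edge. The knob's measured position matches the 0.026 stop in both views, and the cup is upright in its ring. Handing in.

```bash
python3 -c "
from plant import ctrl
print(ctrl.close_job())"
```

```text
the job is handed in; nothing more can be done
None
```

The carrier is down in its notches and level, and the bolt is fully in over its edge. The cup stands in its ring, nothing else was touched, and I handed the job in at about 13.6 s of the 48 s allowed.

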